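# Seat a circuit board carrier in the test fixture and start the test

## Task

With the fingertips, push the board carrier along the rails of the test fixture towards the tester box until you feel it drop into its locating notches, with all four feet down and the carrier lying level, then press the green start button right down and let it come back up. Push it only: do not lift or tip the carrier off its rails, do not press start before the carrier has dropped in, keep off the electronics on the board, and leave the other things on the bench where they are.

Things in the scene. Friction and masses are not known exactly. Their poses are not given: they have to be found in the camera images.
- fixture: Slide-in board test fixture, fixed to the bench: dark base plate 170 x 465 mm, 12 mm thick (x -85 to 85, y -215 to 250 mm), two aluminium rails along its y axis, light grey tester box at the +y end (x -75 to 75, y 166 to 248, top at z 69.5 mm). Origin: on the bench, midway between the rails; z up. The carrier is pushed in fixture +y, towards the tester box.
- seat (a point): Point of the fixture (x 0, y 35, z 25 mm) where the carrier's origin lies once seated, give or take 2 mm. Below it, between the rails, a black block with brass test probes (x -25 to 25, y 0 to 70, top of block at z 25 mm); elsewhere the gap between the rails (|x| under 30 mm) is open down to the base plate.
- rail_end (a point): Point of the fixture midway between the +y ends of the rails (x 0, y 130, z 30 mm). Rails: y -205 to 130, sliding surface at z 30 mm, |x| 30 to 57 mm, side guides outside, top at z 37 mm. Steel stops, from y 122 mm, z 30 to 46 mm, catch a carrier 22 mm past its seat.
- notch (a point): Point of the fixture midway between the two front notches (x 0, y 87, z 25 mm). All four notches are 16 mm long (y), 5 mm deep: front pair in the outer halves of the rails (|x| 43.5 to 57), rear pair in the inner halves (|x| 30 to 43.5) at y -17 mm. Front feet run outside, rear feet inside, so all four drop at once.
- carrier: Loose board carrier, dark blue frame 110 (x) x 130 (y) mm on four white feet 10 x 12 mm, 8 mm high; about 0.7 kg in all. Origin: centre of the frame, level with the undersides of the feet; axes as the fixture's. Starts on the rails 80 to 150 mm short of the seat, 2 mm side play. Its origin is 30 mm above the fixture's while sliding, 25 mm when dropped in. Frame at z 8 to 16 mm.
- push_face (a point): Middle of the carrier's rear face (carrier x 0, y -65, z 18 mm): the back of an orange tab, 60 mm wide, 8 mm thick, top at carrier z 29 mm, flush with the frame's rear edge below (one flat upright face, z 8 to 29 mm). Pushed here in +y it slides with 1 to 3 N; in the notches it stops and the push rises. Shoved fast, it can skip over; a hard push can hold its rear up until eased.
- circuit_board: Green circuit board, 88 x 104 mm, fixed in the carrier's frame (same origin and axes as the carrier), with blue terminal blocks, black capacitors, a yellow transformer and a finned heatsink up to 40 mm above the origin, all forward of carrier y -28 mm. Not to be touched.
- start (a joint): Green start button on top of the tester box, pressed straight down: 0 = up, 0.006 = fully down (m). A spring returns it; fully down takes about 5 N.
- start_top (a point): Centre of the top of the green start button (26 mm diameter, in a steel ring of 42 mm whose top is 6 mm lower), at fixture x -34, y 207, z 86 mm; moves with the button.
- spool_a: Bystander: spool of solder wire with grey flanges, 52 mm diameter, 50 mm tall, standing beyond the fixture (far side). Origin: centre of its underside.
- spool_b: Bystander: spool of solder wire with dark steel flanges, 52 mm diameter, 50 mm tall, standing beyond the fixture. Origin: centre of its underside.
- flux_bottle: Bystander: white flux bottle with red cap, 42 mm diameter, 85 mm tall, standing beyond the fixture. Origin: centre of its underside.
- screwdriver: Bystander: red-handled screwdriver, 190 mm long, lying on the bench on the robot's side of the fixture. Origin: on the bench near its middle; x along it from handle to tip.
- multimeter: Bystander: orange hand multimeter with dark face, 150 x 78 mm, 45 mm high with its dial, lying to the left. Origin: centre of its underside.
- round_board: Bystander: round green circuit board with blue terminal blocks, 120 mm diameter, 20 mm high, lying to the right. Origin: centre of its underside.
- pliers: Bystander: red-handled pliers, 155 mm long, about 60 mm wide, 12 mm high, lying to the right. Origin: on the bench near the middle, x towards the jaws.

How it is judged (in metres and radians):
On the way, in this order (a step that is already met when the one before it is completed fails the run):
1. the carrier has been pushed along its rails and has dropped into its notches: level, all feet down, at its seat (z of carrier in the frame of fixture between 0.0215 and 0.0275 m and y of carrier in the frame of fixture between 0.031 and 0.039 m and x of carrier in the frame of fixture between -0.004 and 0.004 m and angle between carrier's own z axis and vertical below 0.02 rad), for 0.3 s.
2. with the carrier seated, the green start button is pressed down (all of step 1 and value of joint start above 0.0045 m), for 0.05 s.
At the end, for the whole second after the job is handed in: The carrier lies still and level (within 0.02 rad) in the notches, its origin within 4 mm of the seat along and across the rails and 21.5 to 27.5 mm above the fixture's origin, and the start button, pressed by at least 4.5 mm after the carrier was seated, is up again (under 1.5 mm) (all of step 1 and linear speed of carrier below 0.01 m/s and value of joint start below 0.0015 m); the robot touches nothing.
It fails at once if start pressed (over 3 mm) while the carrier is not down in its notches (value of joint start above 0.003 m and not (z of carrier in the frame of fixture between 0.0215 and 0.0275 m and y of carrier in the frame of fixture between 0.031 and 0.039 m and x of carrier in the frame of fixture between -0.004 and 0.004 m and angle between carrier's own z axis and vertical below 0.02 rad)).
It fails at once if the carrier lifted (over 10 mm above the rails) or off its rails (z of carrier in the frame of fixture above 0.04 m or z of carrier in the frame of fixture below 0.018 m).
It fails at once if the carrier tipped by more than 0.15 rad (angle between carrier's own z axis and vertical above 0.15 rad).
It fails at once if the electronics on the board touched (contact force between any of the fingers, the arm and circuit_board above 0.5 N).
It fails at once if another thing on the bench moved by more than 15 mm (distance of any of spool_a, spool_b, flux_bottle, screwdriver, multimeter, round_board, pliers from where it was at the start of the episode above 0.015 m).
It also fails if it takes over 45 s, if anything falls off the work surface, if the arm or the gripper's body presses on something with over 40 N, if the wrist force passes 120 N, or if a joint passes its speed limit or range.

## Robot

A 6-joint arm with a two-finger parallel gripper is mounted at the origin on the work surface. World frame = base frame: x ahead of the robot, y to its left, z up, the work surface at z = 0. Lengths are in mm, angles in rad, forces in N, time in s.
With the tool pointing down it reaches from about 375 to 825 mm from the base axis. Payload 5.5 kg.
Tool frame: the origin (TCP) lies at the very end of the fingers, on their centre line; the grasp point (between the pads) lies 19 mm behind it; y points along the fingers, x is the direction in which the jaws open and shut, and the axes are right-handed (so a half turn about y gives the same grasp; the last joint's range is limited). The gripper opens to 85 mm and grips with 20 to 120 N. Pads are 22 mm wide; open, the fingers measure 114 mm over their backs; the gripper's body (76 mm by 85 mm) begins 54 mm behind the grasp point. The pads swing forward as they close: fully open they stand 13 mm farther back than shut.
Start: joints at [-1.102, 0.314, -0.047, 1.21, 0, 1.571], TCP at [271.086, -535.264, 231.299] pointing down, gripper open.
Joint ranges: [-2.67, 2.67], [-0.69, 1.73], [-1.03, 1.25], [-2.08, 2.16], [-1.42, 1.45], [-3.14, 3.14]. Speed limits (rad/s): [2.39, 2.39, 3.01, 3.14, 3.14, 3.14].

## Interface

Orientations are given as [roll, pitch, yaw] about the fixed x, y, z axes, in that order (R = Rz(yaw) Ry(pitch) Rx(roll)).
In Python, from plant import arm, eyes, job gives the robot as it stands.
- The arm moves only by the tool apply_moves, never from a script. Its argument "moves" is a list of rows, each a list of 7 numbers: the shift along the tool's x, y, z in cm, then the turn, a rotation vector about the tool's x, y, z in degrees, then the gripper's target within -1 to 1 (fully open at 1, half-way at 0, shut at -1). In form: [[dx, dy, dz, rx, ry, rz, fingers], ...]. A call has 1 to 20 rows; each row is the pose to reach, as a shift and turn from the pose commanded when the call began, along the tool's axes at that moment; what a row does not reach only later rows make up. A row lasts 1/10 s, in which the tool goes at most 50 mm and 8.59 degrees, less where a joint would pass 70% of its speed; a pose out of reach is approached as far as the arm can. A call with a gripper value outside its range is refused whole. The fingers move at their own pace and stop on an object; "newtons" is the grip in N (left out, the last holds). Time passes only in rows, so rows that repeat a pose let the fingers close. It gives the time, the measured TCP pose, the force and the opening at its end, in the units of the state.
- arm.observe(): the state, without advancing time (a new reading comes with each control period).
- eyes.get_image(name): name is "scene" or "top" or "wrist"; returns a dict with "image" (480x640x3 uint8, red, green, blue), "range_z" (480x640 float32, mm along the optical axis (not along the pixel's ray), 0 where there is no reading), "fx", "fy", "cx", "cy" (pixels), "R" (3x3) and "t" (3): a world point X has camera coordinates R X + t. Camera axes: x right, y down, z forward; pixel columns grow to the right and rows downward; lengths in mm; the calibration is good to about 2 mm. A picture is of the moment at which its call begins.
- job.finish_job(): hands the job in, once; it reports no verdict.
The state is a dict: "t": time; "joints": joint angles; "dq": joint speeds; "joint_efforts": joint torques, N m; "position": TCP position; "tcp_rot": TCP orientation; "ft_force": force on the tool from outside, world axes, zero at the start; "torque": the same for the moment, N m; "finger_gap": finger opening in mm.
Only numpy, scipy, OpenCV 4.12 (cv2) and the standard library are available. Lean on these libraries where they do the work, as an engineer would, in place of code of your own. Each camera call takes 0.05 s, during which the arm holds its last target.

## Working session

There is one attempt and no reset: what is moved stays moved. The work goes in short steps, Python scripts to look and compute and a tool call to move; the robot and the scene stay as the last step left them, time stands still between calls to the robot, and variables do not carry over. Pictures are saved under pics/ and viewed, and the job is handed in when it is done.

Besides the shell and the picture viewer there is one more tool, called after "Call:" as a command line: name --pt "numbers of a row" for each row, then --argument value for the rest. apply_moves: Moves the arm, as the interface text tells. Its arguments: {"type":"object","properties":{"moves":{"type":"array"},"newtons":{"type":"number"}},"required":["moves"]}

```bash
mkdir -p pics; cat > look.py <<'E'
from plant import arm,eyes,job
import numpy as np,cv2,pickle,sys
def snap(name,tag):
    d=eyes.get_image(name); pickle.dump(d,open(f'pics/{tag}.pkl','wb'))
    cv2.imwrite(f'pics/{tag}.png',cv2.cvtColor(d['image'],cv2.COLOR_RGB2BGR)); return d
def world(d,u,v,z=None):
    u=int(u);v=int(v);r=d['range_z'][v,u]
    ray=np.array([(u-d['cx'])/d['fx'],(v-d['cy'])/d['fy'],1.])
    R=np.array(d['R']);t=np.array(d['t'])
    if z is None: return R.T@(ray*r-t)
    c=-R.T@t; dr=R.T@ray; return c+dr*(z-c[2])/dr[2]
def plane(d,u,v,z):
    ray=np.array([(u-d['cx'])/d['fx'],(v-d['cy'])/d['fy'],1.])
    R=np.array(d['R']);t=np.array(d['t'])
    c=-R.T@t; dr=R.T@ray; return c+dr*(z-c[2])/dr[2]
E
python3 - <<'E'
from look import *
for n in ['top','scene']:
    d=snap(n,n+'0'); print(n,d['fx'],d['t'])
s=arm.observe(); print(s)
E
```

```text
top 604.1788350469702 [ -10.14054248  566.46669164 1754.64091271]
scene 616.4371776458381 [-164.21441186 -382.31953187 1792.63817731]
{'t': 0.1, 'joints': array([-1.10202136e+00,  3.14117146e-01, -4.79846833e-02,  1.21016947e+00,
        2.38373091e-05,  1.57082977e+00]), 'dq': array([ 0.00078426, -0.00173466,  0.00226163,  0.00098752, -0.00023937,
       -0.00013247]), 'joint_efforts': array([-1.49682073e-04, -5.40767062e+01,  3.40540838e+01,  1.12375652e-02,
        5.75985553e-06,  6.20662945e-06]), 'position': array([ 270.85385123, -534.81685099,  230.54118445]), 'tcp_rot': array([-1.57077254e+00,  1.47497160e-03, -1.10205480e+00]), 'ft_force': array([ 0.76292535, -0.31091765, -0.64230743]), 'torque': array([-0.02496341, -0.01538884, -0.00828791]), 'finger_gap': 85.47465623899255}
```

View pics/top0.png

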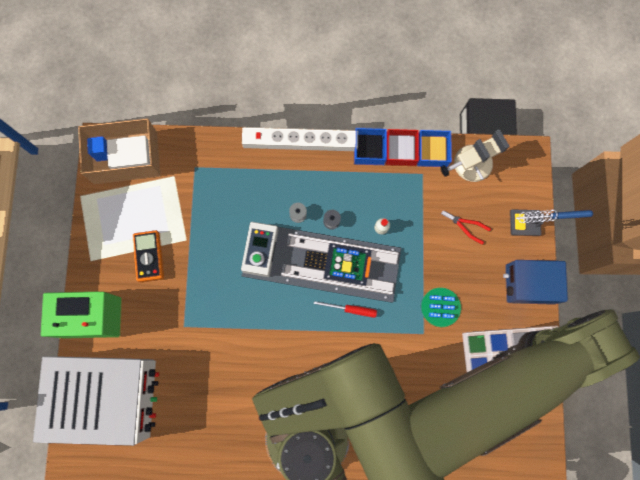

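View pics/scene0.png

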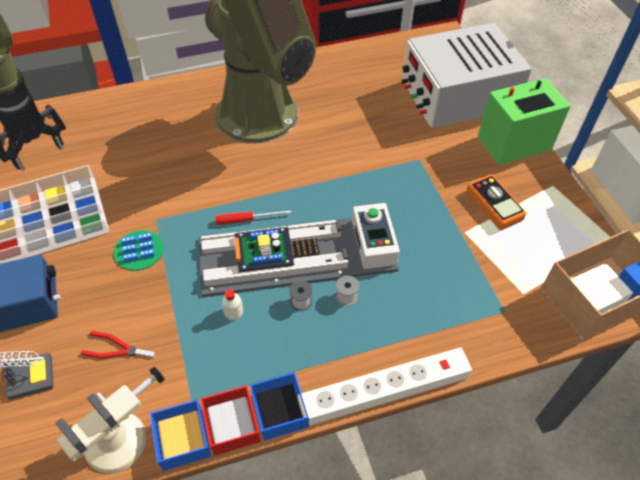

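Top view: the fixture spans (240–402, 222–300). The tester box is on the left (world +y) with the green button at (257,258), and the carrier sits near (348,262) with its orange tab at (369,263). The spools, bottle and screwdriver flank it. I'll zoom in and measure.

```bash
python3 - <<'E'
from look import *
d=pickle.load(open('pics/top0.pkl','rb'));im=cv2.cvtColor(d['image'],cv2.COLOR_RGB2BGR)
cv2.imwrite('pics/topz.png',cv2.resize(im[210:320,230:420],None,fx=4,fy=4,interpolation=cv2.INTER_CUBIC))
e=pickle.load(open('pics/scene0.pkl','rb'));im2=cv2.cvtColor(e['image'],cv2.COLOR_RGB2BGR)
cv2.imwrite('pics/scz.png',cv2.resize(im2[195:305,190:405],None,fx=3.6,fy=3.6,interpolation=cv2.INTER_CUBIC))
for n,dd,x0,x1,y0,y1 in [('top',d,230,420,210,320),('scene',e,190,405,195,305)]:
    hsv=cv2.cvtColor(dd['image'],cv2.COLOR_RGB2HSV)
    def cen(lo,hi,rect):
        m=cv2.inRange(hsv,lo,hi); k=np.zeros_like(m); a,b,c,f=rect; k[c:f,a:b]=m[c:f,a:b]
        N,l,st,ce=cv2.connectedComponentsWithStats(k)
        return [(ce[i].round(1),st[i]) for i in range(1,N) if st[i][4]>8]
    print(n,'orange',cen((5,150,120),(16,255,255),(x0,x1,y0,y1)))
    print(n,'green',cen((55,120,60),(80,255,255),(x0,x1,y0,y1)))
E
```

```text
top orange [(array([367.6, 267.1]), array([365, 257,   6,  21,  78], dtype=int32))]
top green [(array([267.3, 233.1]), array([266, 232,   4,   3,   9], dtype=int32)), (array([334.3, 260.7]), array([330, 248,  13,  27, 113], dtype=int32)), (array([358.6, 265.1]), array([350, 253,  16,  27, 247], dtype=int32)), (array([256.2, 257.7]), array([253, 254,   8,   8,  45], dtype=int32))]
scene orange [(array([212.4, 199.5]), array([190, 195,  65,  15, 487], dtype=int32)), (array([237.3, 249.3]), array([235, 238,   6,  23,  94], dtype=int32))]
scene green [(array([372.8, 212.4]), array([369, 209,   9,   8,  57], dtype=int32)), (array([281., 247.]), array([271, 233,  16,  27, 121], dtype=int32)), (array([248.9, 250.1]), array([242, 236,  19,  29, 313], dtype=int32)), (array([372.3, 243.5]), array([371, 242,   4,   4,  14], dtype=int32))]
```

View pics/topz.png

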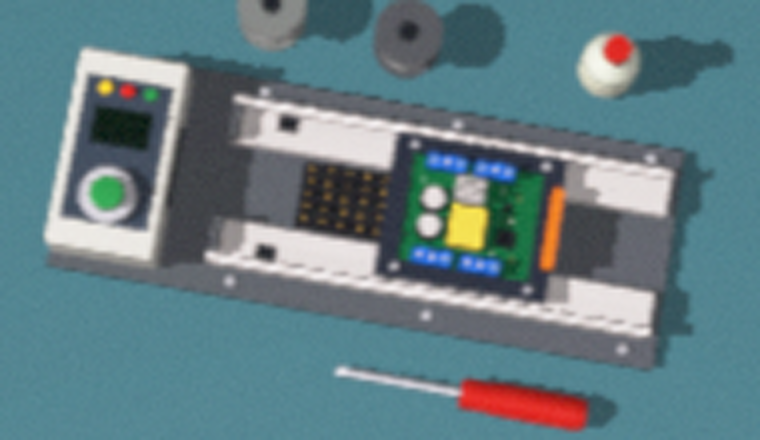

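View pics/scz.png

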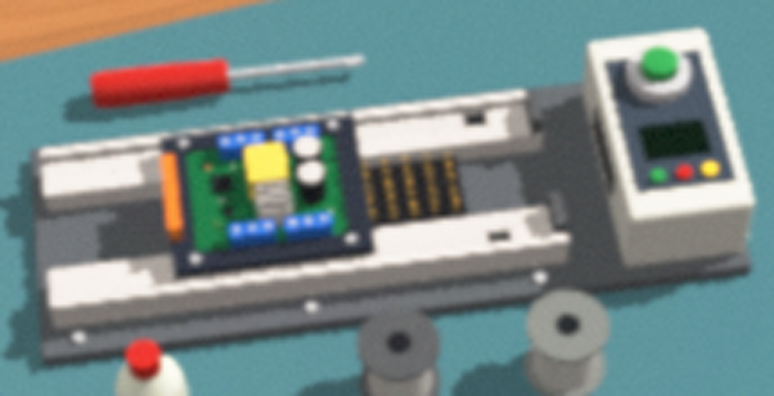

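```bash
cat > fit.py <<'E'
from look import *
from scipy.optimize import least_squares
d=pickle.load(open('pics/top0.pkl','rb'));e=pickle.load(open('pics/scene0.pkl','rb'))
T=lambda p:(230+(p[0]+.5)/4-.5,210+(p[1]+.5)/4-.5)
S=lambda p:(190+(p[0]+.5)/3.6-.5,195+(p[1]+.5)/3.6-.5)
pts=[]
for f,p in [((85,-215,12),(683,150)),((-85,-215,12),(653,368)),((-85,250,12),(48,265)),
 ((75,248,69.5),(85,48)),((75,166,69.5),(188,66)),((-75,166,69.5),(157,262)),((-75,248,69.5),(46,243))]: pts.append((f,plane(d,*T(p),f[2]),'T'))
for f,p in [((85,-215,12),(45,362)),((85,250,12),(748,270)),
 ((75,248,69.5),(750,205)),((75,166,69.5),(628,222)),((-75,166,69.5),(588,45)),((-75,248,69.5),(705,30))]: pts.append((f,plane(e,*S(p),f[2]),'S'))
pts.append(((-34,207,86),plane(d,256.2,257.7,86),'T'));pts.append(((-34,207,86),plane(e,372.8,212.4,86),'S'))
F=np.array([p[0] for p in pts],float);W=np.array([p[1] for p in pts])
def tr(q,F): c,s=np.cos(q[2]),np.sin(q[2]); return np.c_[q[0]+c*F[:,0]-s*F[:,1],q[1]+s*F[:,0]+c*F[:,1]]
def fit(ix): return least_squares(lambda q:(tr(q,F[ix])-W[ix][:,:2]).ravel(),[520,0,0.],loss='soft_l1',f_scale=3).x
E
python3 - <<'E'
from fit import *
al=np.arange(len(pts));t=[i for i in al if pts[i][2]=='T'];s=[i for i in al if pts[i][2]=='S']
for n,ix in(('all',al),('T',t),('S',s)):print(n,fit(ix))
q=fit(al);print((W[:,:2]-tr(q,F)).round(1))
c,s_=np.cos(q[2]),np.sin(q[2]);R2=np.array([[c,-s_],[s_,c]])
for dd,u,v in((d,367.6,267.1),(e,237.3,249.3)):
  w=plane(dd,u,v,30+26);print('tab',w,R2.T@(w[:2]-q[:2]))
E
```

```text
all [ 5.14833734e+02 -4.72779698e+01 -1.40451874e-01]
T [513.67598859 -48.29170019  -6.42114827]
S [ 5.16205901e+02 -4.57904526e+01 -1.43945701e-01]
[[-1.   1.6]
 [-0.1  0.2]
 [-0.9 -1.7]
 [-2.8 -3.1]
 [-2.7  0.7]
 [-1.9 -3.3]
 [-1.8 -2.5]
 [ 1.8  4.4]
 [ 1.8 -1.8]
 [ 0.1 -1.9]
 [ 1.3  0.5]
 [ 4.5  3.1]
 [ 3.7  2. ]
 [-0.3 -0.1]
 [ 0.   2.6]]
tab [ 496.46101386 -166.51722114   56.        ] [  -1.49943257 -120.63709054]
tab [ 499.66095722 -164.53831024   56.        ] [   1.3919716  -118.22970445]
```

The two views agree to about 3 mm: fixture at (514.8, -47.3), yaw -0.140. The carrier origin is at y ≈ -58.5 in the fixture, so about 93 mm from its seat. Next I swing to above and behind the carrier with the fingers shut.

Call:
apply_moves --pt "-1 1 5 0 -8 0 -1" --pt "-2 2 10 0 -16 0 -1" --pt "-3 4 15 0 -24 0 -1" --pt "-4 5 20 0 -32 0 -1" --pt "-5 7 25 0 -40 0 -1" --pt "-5.2 8 27.5 0 -48 0 -1" --pt "-5.2 8 27.5 0 -55.1 0 -1" --pt "-5.2 8 27.5 0 -55.1 0 -1" --pt "-5.2 8 27.5 0 -55.1 0 -1" --pt "-5.2 8 27.5 0 -55.1 0 -1" --newtons 40

```text
t: 1.1
position: [492.4, -365.3, 151.6]
tcp_rot: [-1.571, -0.0, -0.144]
ft_force: [-0.8, -0.7, -0.7]
finger_gap: 0.0
```

```bash
python3 - <<'E'
from look import *
d=snap('wrist','w1');snap('scene','s1');s=arm.observe();print(s['t'],s['position'],s['tcp_rot'],s['ft_force'],s['finger_gap'],s['joints'])
print(d['fx'],d['R'],d['t'])
E
```

```text
1.2 [ 492.41727866 -365.44959119  151.75503944] [-1.57115779e+00 -5.46822117e-04 -1.43072025e-01] [ 0.71052159 -0.63213193 -0.09765677] 0.3503434062490636 [-6.38429566e-01  3.78095824e-01 -1.40691491e-01  1.05135610e+00
 -5.80849835e-05  1.07543887e+00]
377.31941862439066 [[ 9.89737400e-01 -1.42895315e-01  8.99320029e-04]
 [-1.35640808e-01 -9.37473092e-01  3.20539814e-01]
 [-4.49605493e-02 -3.17372226e-01 -9.47234617e-01]] [-539.59640574 -291.6195313   211.00926652]
```

View pics/w1.png

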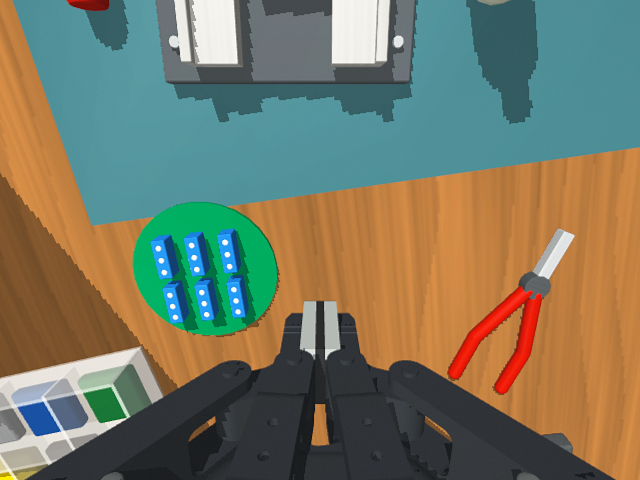

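The wrist view shows the fixture's rear end at (165–413, 80), square to the tool, with the shut fingertips at (320,303). I made an arithmetic slip and stopped 160 mm short, so I'll carry on along +y.

Call:
apply_moves --pt "-0.7 0 4 0 0 0 -1" --pt "-1.4 0 8 0 0 0 -1" --pt "-2 0 12 0 0 0 -1" --pt "-2.3 0 15 0 0 0 -1" --pt "-2.3 0 15.8 0 0 0 -1" --pt "-2.3 0 15.8 0 0 0 -1" --pt "-2.3 0 15.8 0 0 0 -1"

```text
t: 1.9
position: [492.6, -206.1, 151.7]
tcp_rot: [-1.572, -0.001, -0.141]
ft_force: [-0.4, -0.5, -0.2]
finger_gap: -0.2
```

```bash
python3 - <<'E'
from look import *
d=snap('wrist','w2');s=arm.observe();print(s['t'],s['position'],s['tcp_rot'],s['ft_force'],s['finger_gap'],s['joints'])
q=[514.83,-47.28,-.1405];c,s_=np.cos(q[2]),np.sin(q[2]);R2=np.array([[c,-s_],[s_,c]])
hsv=cv2.cvtColor(d['image'],cv2.COLOR_RGB2HSV);m=cv2.inRange(hsv,(5,150,120),(16,255,255))
m[:, :200]=0;m[:,450:]=0
c=max(cv2.findContours(m,0,2)[0],key=cv2.contourArea);x,y,w,h=cv2.boundingRect(c);print(x,y,w,h)
for u,v,z in((x,y+h,59),(x+w,y+h,59),(x,y,59),(x+w,y,59)):
  p=plane(d,u,v,z);print(u,v,p,R2.T@(p[:2]-q[:2]))
E
```

```text
1.95 [ 492.45163617 -206.33272136  151.49915685] [-1.57148350e+00 -6.03086216e-04 -1.41904460e-01] [ 0.69782703  0.05990448 -0.35785346] -0.11358887540877614 [-3.96451804e-01  2.36293292e-01 -3.36811406e-01  9.96934939e-01
 -5.13171701e-04  1.31624900e+00]
367 351 83 30
367 381 [ 512.81447192 -315.6697915    59.        ] [  35.58915743 -266.02735651]
450 381 [ 574.44582841 -324.50247284   59.        ] [  97.85011759 -266.14225695]
367 351 [ 515.46447146 -289.50048517   59.        ] [  34.54834144 -239.7448187 ]
450 351 [ 575.25725625 -298.05963894   59.        ] [  94.95054269 -239.84635717]
```

View pics/w2.png

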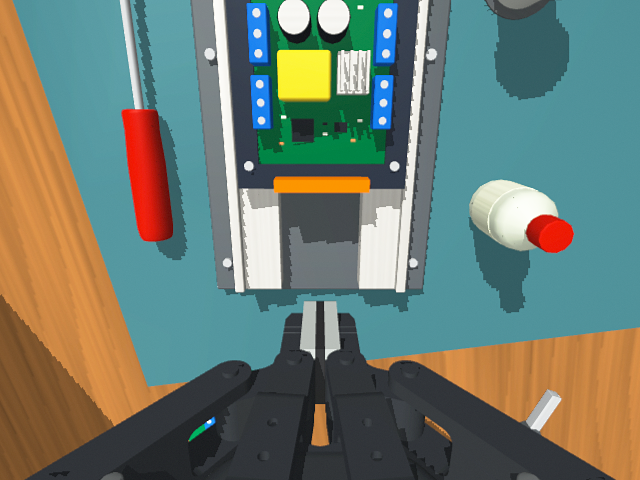

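The orange tab is at (273–370, 177–192), and the fixture's rear corners are at (217,289) and (424,290).

```bash
python3 - <<'E'
from look import *
d=pickle.load(open('pics/w2.pkl','rb'))
R=np.array(d['R']);print('cam',-R.T@np.array(d['t']))
q=[514.83,-47.28,-.1405];c,s_=np.cos(q[2]),np.sin(q[2]);R2=np.array([[c,-s_],[s_,c]])
for n,u,v,z in(('tabRL',274,192,59),('tabRR',370,192,59),('tabFL',273,177,59),('tabFR',370,177,59),('b',217,289,12),('b',424.5,290,12)):
  p=plane(d,u,v,z);print(n,p.round(1),(R2.T@(p[:2]-q[:2])).round(1))
E
```

```text
cam [ 503.84598271 -124.21606343  293.79431271]
tabRL [ 469.4 -165.1   59. ] [ -28.5 -123. ]
tabRR [ 529.1 -173.6   59. ] [  31.8 -123.1]
tabFL [ 470.5 -155.8   59. ] [ -28.7 -113.6]
tabFR [ 530.  -164.2   59. ] [  31.4 -113.7]
b [ 401.8 -245.8   12. ] [ -84.1 -212.4]
b [ 570.6 -270.9   12. ] [  86.5 -213.6]
```

Call:
apply_moves --pt "0.1 4 0 0 0 0 -1" --pt "0.1 8 0 0 0 0 -1" --pt "0.1 10 0 0 0 0 -1" --pt "0.1 10.7 0 0 0 0 -1" --pt "0.1 10.7 0.5 0 0 0 -1" --pt "0.1 10.7 1 0 0 0 -1" --pt "0.1 10.7 1.5 0 0 0 -1" --pt "0.1 10.7 1.5 0 0 0 -1" --pt "0.1 10.7 1.5 0 0 0 -1"

```text
t: 2.85
position: [496.0, -190.2, 45.2]
tcp_rot: [-1.571, -0.002, -0.14]
ft_force: [0.7, -0.7, 0.4]
finger_gap: 0.3
```

```bash
cat > st.py <<'E'
from look import *
s=arm.observe();q=[514.83,-47.28,-.1405];c,s_=np.cos(q[2]),np.sin(q[2]);R2=np.array([[c,-s_],[s_,c]])
print(s['t'],'fix',(R2.T@(s['position'][:2]-q[:2])).round(1),'z',s['position'][2].round(1),'rot',s['tcp_rot'].round(4),'Ffix',(R2.T@s['ft_force'][:2]).round(2),s['ft_force'][2].round(2))
E
python3 st.py; python3 -c "
from look import *
snap('wrist','w3')"
```

```text
2.85 fix [   1.4 -144.2] z 45.2 rot [-1.5713e+00 -1.5000e-03 -1.3970e-01] Ffix [ 0.8  -0.54] 0.42
```

View pics/w3.png

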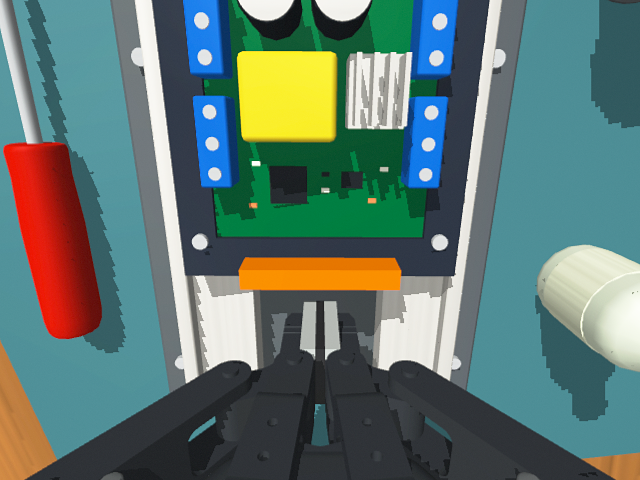

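The fingertips are centred behind the orange tab (240–400, 260–290). I'll push slowly.

Call:
apply_moves --pt "0 0 0.3 0 0 0 -1" --pt "0 0 0.6 0 0 0 -1" --pt "0 0 0.9 0 0 0 -1" --pt "0 0 1.2 0 0 0 -1" --pt "0 0 1.5 0 0 0 -1" --pt "0 0 1.8 0 0 0 -1" --pt "0 0 2.1 0 0 0 -1" --pt "0 0 2.4 0 0 0 -1" --pt "0 0 2.7 0 0 0 -1" --pt "0 0 3.0 0 0 0 -1" --pt "0 0 3.3 0 0 0 -1" --pt "0 0 3.6 0 0 0 -1" --pt "0 0 3.9 0 0 0 -1" --pt "0 0 4.2 0 0 0 -1" --pt "0 0 4.5 0 0 0 -1" --pt "0 0 4.8 0 0 0 -1" --pt "0 0 5.1 0 0 0 -1" --pt "0 0 5.4 0 0 0 -1" --pt "0 0 5.7 0 0 0 -1" --pt "0 0 6.0 0 0 0 -1"

```text
t: 4.9
position: [503.8, -130.6, 44.3]
tcp_rot: [-1.571, 0.0, -0.14]
ft_force: [-0.2, -3.3, -1.0]
finger_gap: 0.4
```

```bash
python3 st.py; python3 - <<'E'
from look import *
w=snap('wrist','w4');d=snap('top','t4');im=cv2.cvtColor(d['image'],cv2.COLOR_RGB2BGR)
q=[514.83,-47.28,-.1405];c,s_=np.cos(q[2]),np.sin(q[2]);R2=np.array([[c,-s_],[s_,c]])
m=cv2.inRange(cv2.cvtColor(w['image'],cv2.COLOR_RGB2HSV),(5,150,120),(18,255,255));m[330:]=0;m[:200]=0
c=max(cv2.findContours(m,0,2)[0],key=cv2.contourArea);x,y,ww,h=cv2.boundingRect(c);print(x,y,ww,h)
for u,v in((x,y),(x+ww,y)):
  p=plane(w,u,v,59);print('tab front top',(R2.T@(p[:2]-q[:2])).round(1))
E
python3 st.py
```

```text
4.9 fix [  0.7 -84. ] z 44.3 rot [-1.5708  0.     -0.1403] Ffix [ 0.31 -3.3 ] -1.03
242 281 160 34
tab front top [-28.1 -59.1]
tab front top [ 30.9 -59.1]
5.0 fix [  0.7 -83.6] z 44.3 rot [-1.5698  0.     -0.1397] Ffix [ 0.41 -0.84] -0.2
```

View pics/w4.png

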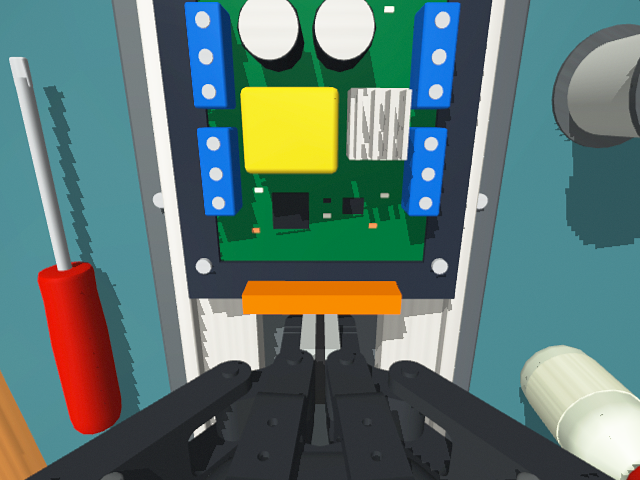

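Contact made: 3.3 N while sliding, with the carrier square and about 37 mm to go. I'll slow down.

Call:
apply_moves --pt "0 0 0.2 0 0 0 -1" --pt "0 0 0.4 0 0 0 -1" --pt "0 0 0.6 0 0 0 -1" --pt "0 0 0.8 0 0 0 -1" --pt "0 0 1.0 0 0 0 -1" --pt "0 0 1.2 0 0 0 -1" --pt "0 0 1.4 0 0 0 -1" --pt "0 0 1.6 0 0 0 -1" --pt "0 0 1.8 0 0 0 -1" --pt "0 0 2.0 0 0 0 -1" --pt "0 0 2.2 0 0 0 -1" --pt "0 0 2.4 0 0 0 -1" --pt "0 0 2.55 0 0 0 -1" --pt "0 0 2.7 0 0 0 -1" --pt "0 0 2.8 0 0 0 -1" --pt "0 0 2.9 0 0 0 -1" --pt "0 0 3.0 0 0 0 -1" --pt "0 0 3.1 0 0 0 -1" --pt "0 0 3.2 0 0 0 -1"

```text
t: 6.9
position: [508.2, -99.1, 44.3]
tcp_rot: [-1.571, 0.0, -0.14]
ft_force: [-0.6, -3.2, -0.1]
finger_gap: -0.0
```

```bash
python3 st.py
```

```text
6.9 fix [  0.7 -52.2] z 44.3 rot [-1.5708  0.     -0.1404] Ffix [-0.12 -3.21] -0.13
```

Still sliding at about 3 N. I'll advance 1 mm per row, in short batches.

Call:
apply_moves --pt "0 0 0.1 0 0 0 -1" --pt "0 0 0.2 0 0 0 -1" --pt "0 0 0.3 0 0 0 -1" --pt "0 0 0.4 0 0 0 -1"

```text
t: 7.3
position: [508.7, -95.1, 44.3]
tcp_rot: [-1.571, 0.0, -0.14]
ft_force: [-0.2, -1.7, -0.3]
finger_gap: 0.2
```

Call:
apply_moves --pt "0 0 0.1 0 0 0 -1" --pt "0 0 0.2 0 0 0 -1"

```text
t: 7.5
position: [509.0, -93.1, 44.3]
tcp_rot: [-1.571, 0.0, -0.14]
ft_force: [-0.4, -2.8, 0.0]
finger_gap: 0.2
```

```bash
python3 st.py
```

```text
7.5 fix [  0.7 -46.2] z 44.3 rot [-1.5708  0.     -0.1403] Ffix [-0.04 -2.82] 0.04
```

Call:
apply_moves --pt "0 0 0.1 0 0 0 -1" --pt "0 0 0.2 0 0 0 -1"

```text
t: 7.7
position: [509.3, -91.1, 44.2]
tcp_rot: [-1.571, 0.0, -0.14]
ft_force: [0.2, -2.4, -1.6]
finger_gap: 0.0
```

Call:
apply_moves --pt "0 0 0.1 0 0 0 -1" --pt "0 0 0.2 0 0 0 -1"

```text
t: 7.9
position: [509.6, -89.1, 44.3]
tcp_rot: [-1.571, 0.0, -0.14]
ft_force: [0.1, -2.7, -2.5]
finger_gap: -0.0
```

```bash
python3 - <<'E'
from look import *
w=snap('wrist','w5')
E
python3 st.py
```

```text
7.95 fix [  0.7 -41.8] z 44.3 rot [-1.57    0.     -0.1401] Ffix [-0.31  0.22] 0.19
```

View pics/w5.png

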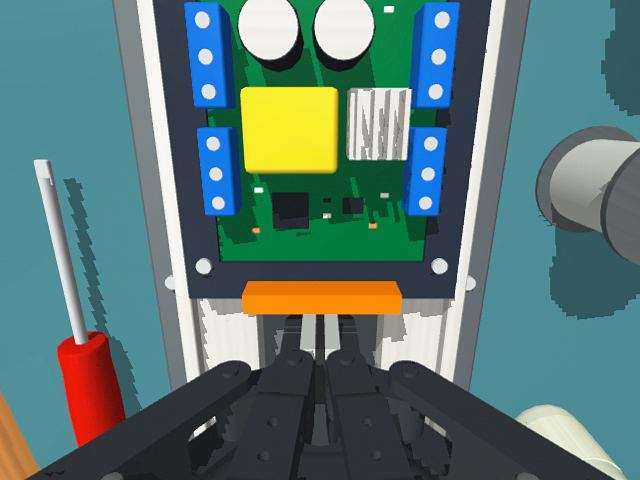

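The carrier sits at the same place in the wrist image (tab 242–402, 281–314), so it has not dropped yet. I'll continue with single steps.

Call:
apply_moves --pt "0 0 0.1 0 0 0 -1" --pt "0 0 0.2 0 0 0 -1"

```text
t: 8.15
position: [509.9, -87.4, 44.3]
tcp_rot: [-1.571, -0.0, -0.14]
ft_force: [-0.2, -2.7, -0.7]
finger_gap: -0.1
```

Call:
apply_moves --pt "0 0 0.1 0 0 0 -1" --pt "0 0 0.2 0 0 0 -1"

```text
t: 8.35
position: [510.2, -85.3, 44.3]
tcp_rot: [-1.571, -0.0, -0.14]
ft_force: [0.0, -3.4, -0.8]
finger_gap: -0.0
```

```bash
python3 - <<'E'
from look import *
w=snap('wrist','w6')
for t in('w4','w5','w6'):
  w=pickle.load(open(f'pics/{t}.pkl','rb'))
  m=cv2.inRange(cv2.cvtColor(w['image'],cv2.COLOR_RGB2HSV),(5,150,120),(18,255,255));m[330:]=0;m[:200]=0
  c=max(cv2.findContours(m,0,2)[0],key=cv2.contourArea);print(cv2.boundingRect(c))
  print([w['range_z'][v,u].round(1) for u,v in((300,100+30),(300,290),(230,280),(400,285),(200,270))])
E
python3 st.py
```

```text
(242, 281, 160, 34)
[np.float32(116.7), np.float32(146.3), np.float32(154.9), np.float32(153.8), np.float32(149.5)]
(242, 281, 160, 34)
[np.float32(117.3), np.float32(145.2), np.float32(152.8), np.float32(154.1), np.float32(149.3)]
(245, 276, 156, 32)
[np.float32(121.3), np.float32(146.6), np.float32(159.3), np.float32(160.4), np.float32(158.1)]
8.4 fix [  0.7 -38.2] z 44.3 rot [-1.5708  0.     -0.1403] Ffix [ 1.42 -1.86] -0.51
```

The depths rose by about 5 mm and the tab looks smaller, so it has apparently dropped. Checking.

```bash
python3 - <<'E'
from look import *
q=[514.83,-47.28,-.1405];c,s_=np.cos(q[2]),np.sin(q[2]);R2=np.array([[c,-s_],[s_,c]])
for t in('w5','w6'):
  w=pickle.load(open(f'pics/{t}.pkl','rb'));R=np.array(w['R']);tt=np.array(w['t'])
  v,u=np.mgrid[0:330,0:640];z=w['range_z'][:330]
  P=np.stack([(u-w['cx'])/w['fx']*z,(v-w['cy'])/w['fy']*z,z],-1)[z>0];C=w['image'][:330][z>0]
  X=(P-tt)@R;f=np.c_[(X[:,:2]-q[:2])@R2,X[:,2]]
  hsv=cv2.cvtColor(C[None],cv2.COLOR_RGB2HSV)[0]
  # frame: dark blue
  m=(hsv[:,0]>108)&(hsv[:,0]<125)&(hsv[:,1]>60)&(hsv[:,2]<90)&(f[:,2]>30)
  g=f[m];A=np.c_[g[:,0],g[:,1],np.ones(len(g))]
  for _ in range(5):
    co=np.linalg.lstsq(A,g[:,2],rcond=None)[0];r=g[:,2]-A@co;k=abs(r)<4;A=A[k];g=g[k]
  print(t,len(g),'frame slopes',co[:2].round(4),'z mean',g[:,2].mean().round(2),'y',g[:,1].min().round(1),g[:,1].max().round(1),'x',np.percentile(g[:,0],[1,99]).round(1))
  mw=(hsv[:,1]<30)&(hsv[:,2]>170)&(abs(f[:,0])>35)&(abs(f[:,0])<50)&(f[:,1]<-40); print('rail z',np.median(f[mw][:,2]))
E
```

```text
w5 14609 frame slopes [ 0.0002 -0.0008] z mean 45.47 y -31.2 76.4 x [-53.2  55.7]
rail z 29.578731095604816
w6 14242 frame slopes [0.0006 0.0007] z mean 40.59 y -27.5 81.6 x [-52.8  56.2]
rail z 29.563341317083108
```

View pics/w6.png

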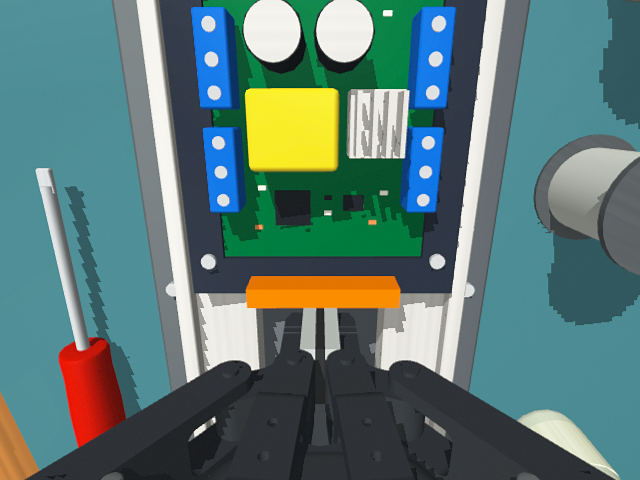

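Dropped in: the frame height fell 4.9 mm and it is level (slopes < 0.001), with the rear edge near y -29. I'll back off, rise, and move over to find the button.

Call:
apply_moves --pt "0 0 -0.5 0 0 0 -1" --pt "0 0 -1.5 0 0 0 -1" --pt "0 0 -2.5 0 0 0 -1" --pt "0 -4 -2.5 0 0 0 -1" --pt "0 -8 -2.5 0 0 0 -1" --pt "0 -10.5 -2.5 0 0 0 -1" --pt "0 -10.5 -2.5 0 0 0 -1" --pt "-1 -10.5 1.5 0 0 0 -1" --pt "-2 -10.5 6 0 0 0 -1" --pt "-3 -10.5 10 0 0 0 -1" --pt "-3.5 -10.5 14 0 0 0 -1" --pt "-3.5 -10.5 17 0 0 0 -1" --pt "-3.5 -10.5 18 0 0 0 -1" --pt "-3.5 -10.5 18 0 0 0 -1" --pt "-3.5 -10.5 18 0 0 0 -1"

```text
t: 9.9
position: [500.3, 96.8, 148.7]
tcp_rot: [-1.572, 0.001, -0.141]
ft_force: [0.3, 0.1, 0.3]
finger_gap: 0.1
```

```bash
python3 st.py; python3 - <<'E'
from look import *
w=snap('wrist','w7');snap('top','t7');snap('scene','s7')
q=[514.83,-47.28,-.1405];c,s_=np.cos(q[2]),np.sin(q[2]);R2=np.array([[c,-s_],[s_,c]])
m=cv2.inRange(cv2.cvtColor(w['image'],cv2.COLOR_RGB2HSV),(55,120,60),(80,255,255))
for c in cv2.findContours(m,0,2)[0]:
  if cv2.contourArea(c)>200:
    (u,v),r=cv2.minEnclosingCircle(c);p=plane(w,u,v,86);print(u,v,r,p,(R2.T@(p[:2]-q[:2])).round(1),world(w,u,v))
E
```

```text
9.9 fix [-34.6 140.6] z 148.7 rot [-1.5717e+00  1.0000e-03 -1.4080e-01] Ffix [0.32 0.1 ] 0.28
380.2022705078125 323.6539611816406 44.356163024902344 [531.70512034  53.05707814  86.        ] [  2.7 101.7] [535.8778295   26.64380915  41.98547948]
461.28704833984375 173.5833282470703 9.421128273010254 [583.20110506 138.75534494  86.        ] [ 41.6 193.8] [587.94039566 136.37631241  71.94975409]
323.3365173339844 144.8079071044922 24.644994735717773 [511.61252355 164.08264692  86.        ] [-32.8 208.8] [511.49855174 164.72762506  89.06426476]
```

View pics/w7.png

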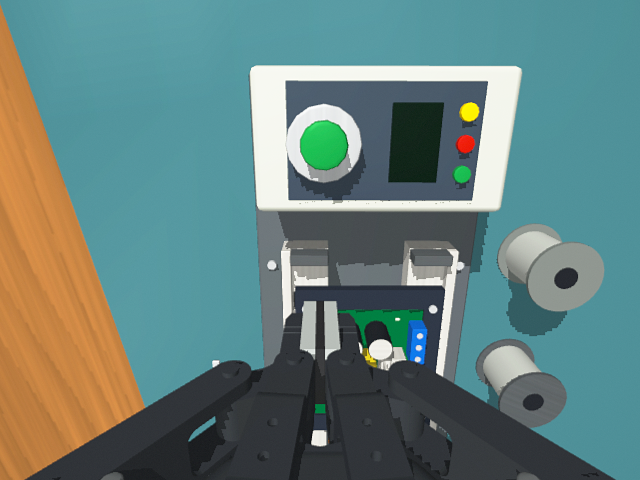

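View pics/s7.png

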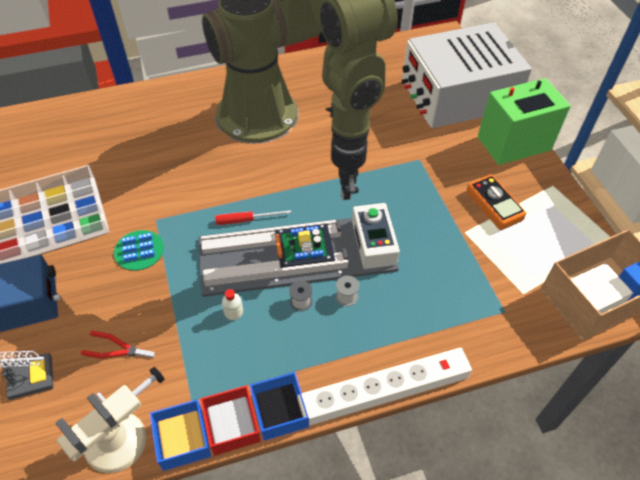

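The button is at (323,145) in the wrist view, giving world about (511, 163.5), in agreement with the fit. The carrier is still seated and the bystanders have not moved. Next, go above the button and down to just over it.

Call:
apply_moves --pt "0.1 0 3 0 0 0 -1" --pt "0.1 0 6 0 0 0 -1" --pt "0.1 0 6.8 0 0 0 -1" --pt "0.1 0 6.8 0 0 0 -1" --pt "0.1 3 6.8 0 0 0 -1" --pt "0.1 5 6.8 0 0 0 -1" --pt "0.1 5.7 6.8 0 0 0 -1" --pt "0.1 5.7 6.8 0 0 0 -1" --pt "0.1 5.7 6.8 0 0 0 -1"

```text
t: 10.95
position: [511.7, 164.5, 93.1]
tcp_rot: [-1.571, -0.001, -0.141]
ft_force: [-0.3, 0.4, 0.8]
finger_gap: -0.1
```

```bash
python3 st.py; python3 - <<'E'
from look import *
snap('wrist','w8')
E
```

```text
10.95 fix [-32.8 209.3] z 93.1 rot [-1.5706e+00 -7.0000e-04 -1.4120e-01] Ffix [-0.39  0.32] 0.78
```

View pics/w8.png

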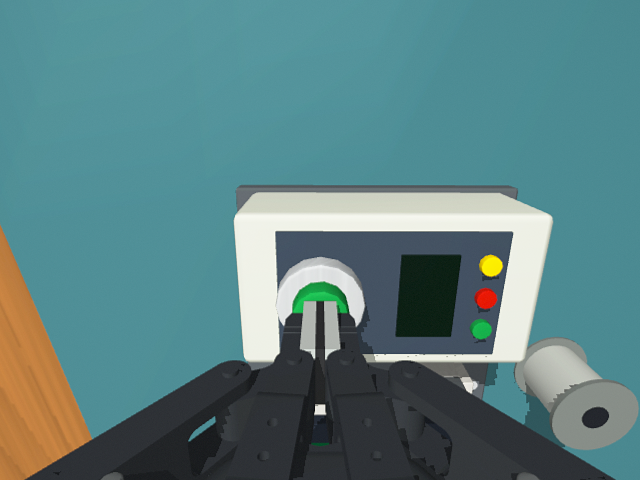

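The fingertips (320,305) sit over the green cap (293–347), inside the ring. Pressing down in steps.

Call:
apply_moves --pt "0 0.3 -0.1 0 0 0 -1" --pt "0 0.6 -0.1 0 0 0 -1" --pt "0 0.8 -0.1 0 0 0 -1" --pt "0 1.0 -0.1 0 0 0 -1" --pt "0 1.0 -0.1 0 0 0 -1"

```text
t: 11.5
position: [512.2, 164.1, 83.9]
tcp_rot: [-1.57, -0.003, -0.14]
ft_force: [-1.8, -1.7, 12.7]
finger_gap: 0.3
```

Call:
apply_moves --pt "0 0.1 0 0 0 0 -1" --pt "0 0.2 0 0 0 0 -1" --pt "0 0.2 0 0 0 0 -1"

```text
t: 11.8
position: [512.3, 164.2, 83.6]
tcp_rot: [-1.57, -0.003, -0.14]
ft_force: [-6.6, -3.8, 28.2]
finger_gap: -0.1
```

```bash
python3 st.py; python3 - <<'E'
from look import *
w=snap('wrist','w9')
im=cv2.cvtColor(w['image'],cv2.COLOR_RGB2BGR)[170:370,220:420]
a=cv2.cvtColor(pickle.load(open('pics/w8.pkl','rb'))['image'],cv2.COLOR_RGB2BGR)[170:370,220:420]
cv2.imwrite('pics/w9z.png',cv2.resize(np.hstack([a,im]),None,fx=2,fy=2,interpolation=cv2.INTER_CUBIC))
E
```

```text
11.8 fix [-32.1 209. ] z 83.6 rot [-1.57   -0.0033 -0.1403] Ffix [-5.99 -4.72] 28.19
```

View pics/w9z.png

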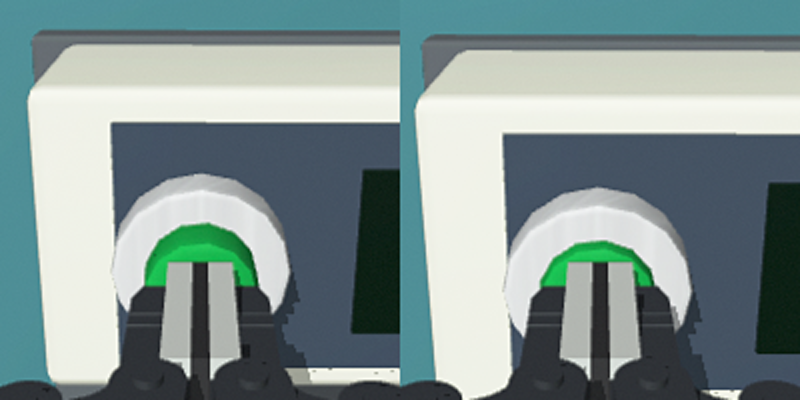

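```bash
python3 - <<'E'
from look import *
for t in('w7','w8','w9'):
  w=pickle.load(open(f'pics/{t}.pkl','rb'));R=np.array(w['R']);tt=np.array(w['t'])
  v,u=np.mgrid[0:480,0:640];z=w['range_z']
  P=np.stack([(u-w['cx'])/w['fx']*z,(v-w['cy'])/w['fy']*z,z],-1);X=(P-tt)@R
  hsv=cv2.cvtColor(w['image'],cv2.COLOR_RGB2HSV)
  near=(np.hypot(X[...,0]-511.5,X[...,1]-164)<30)&(z>0)
  g=near&(hsv[...,0]>55)&(hsv[...,0]<80)&(hsv[...,1]>120)
  br=g&(hsv[...,2]>165)
  ri=near&(hsv[...,1]<30)&(hsv[...,2]>205)&(v<(200 if t=='w7' else 285))
  pan=(z>0)&(hsv[...,0]>100)&(hsv[...,0]<125)&(hsv[...,1]>40)&(abs(X[...,2]-70)<8)
  for n,m in(('green',g),('bright',br),('ring',ri),('panel',pan)): print(t,n,m.sum(),np.percentile(X[m][:,2],[10,50,90]).round(1))
  gg=hsv[g][:,2];print(np.percentile(gg,[5,25,50,75,95]))
E
```

```text
w7 green 1827 [88.4 89.4 90.4]
w7 bright 1727 [88.5 89.4 90.4]
w7 ring 2847 [67.3 79.2 80.3]
w7 panel 13162 [68.2 69.1 70. ]
[161. 186. 191. 197. 207.]
w8 green 988 [82.7 88.2 89.8]
w8 bright 437 [88.3 89.2 90. ]
w8 ring 1324 [67.4 79.2 80.1]
w8 panel 14091 [68.4 69.1 69.9]
[100.35 143.   159.   186.   197.  ]
w9 green 548 [80.9 82.4 83.5]
w9 bright 324 [81.9 82.7 83.5]
w9 ring 769 [67.3 79.1 80.1]
w9 panel 15314 [68.4 69.1 69.8]
[105. 155. 171. 193. 199.]
```

The button top went from z 89.3 to 82.7, about 6.5 mm, so it is fully down. It sits about 3 mm higher than listed, which explains the TCP reading. Releasing.

Call:
apply_moves --pt "0 -0.4 0 0 0 0 -1" --pt "0 -1 0 0 0 0 -1" --pt "0 -3 0 0 0 0 -1" --pt "0 -6 0 0 0 0 -1" --pt "0 -8 -3 0 0 0 -1" --pt "0 -8 -7 0 0 0 -1" --pt "0 -8 -7 0 0 0 -1" --pt "0 -8 -7 0 0 0 -1"

```text
t: 12.65
position: [500.6, 94.3, 159.9]
tcp_rot: [-1.57, 0.001, -0.142]
ft_force: [0.2, 0.1, 0.5]
finger_gap: 0.1
```

```bash
python3 st.py; python3 - <<'E'
from look import *
w=snap('wrist','w10');s=snap('scene','s10');R=np.array(w['R']);tt=np.array(w['t'])
v,u=np.mgrid[0:480,0:640];z=w['range_z']
P=np.stack([(u-w['cx'])/w['fx']*z,(v-w['cy'])/w['fy']*z,z],-1);X=(P-tt)@R
hsv=cv2.cvtColor(w['image'],cv2.COLOR_RGB2HSV)
g=(np.hypot(X[...,0]-511.5,X[...,1]-164)<30)&(z>0)&(hsv[...,0]>55)&(hsv[...,0]<80)&(hsv[...,1]>120)
print('button z',np.percentile(X[g][:,2],[10,50,90]).round(1))
im=cv2.cvtColor(s['image'],cv2.COLOR_RGB2BGR)
cv2.imwrite('pics/s10z.png',cv2.resize(im[195:325,190:405],None,fx=3.6,fy=3.6,interpolation=cv2.INTER_CUBIC))
# carrier in scene vs s7 (tab centre)
for t in('s7','s10'):
  d=pickle.load(open(f'pics/{t}.pkl','rb'));m=cv2.inRange(cv2.cvtColor(d['image'],cv2.COLOR_RGB2HSV),(5,150,120),(16,255,255));m[:225]=0;m[265:]=0;m[:,:240]=0;m[:,400:]=0
  print(t,cv2.connectedComponentsWithStats(m)[3][1:])
E
```

```text
12.65 fix [-33.9 138.2] z 159.9 rot [-1.5705e+00  1.3000e-03 -1.4190e-01] Ffix [0.22 0.12] 0.51
button z [88.4 89.4 90.3]
s7 [[278.46341463 245.24390244]]
s10 [[278.44578313 244.98795181]]
```

View pics/s10z.png

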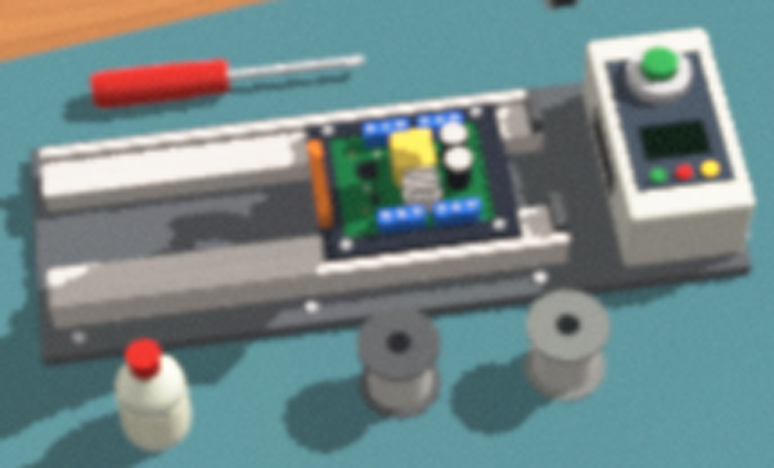

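The scene shows the carrier sunk between the rails, the button back up (z 89.4) and the bystanders in place. Handing in.

```bash
python3 -c "
from plant import job
print(job.finish_job())"
```

```text
the job is handed in; nothing more can be done
None
```

I pushed the carrier in until it dropped into its notches, pressed the start button fully down and released it. The job is handed in after about 13 s of robot time; no verdict was reported.

- **Carrier:** I pushed its rear face slowly with the shut fingertips, at about 3 N, for roughly 95 mm. The frame height then fell 4.9 mm and the frame measured level (slopes under 0.001 rad). Its rear edge was at about y -28 to -30 mm in the fixture, where -30 is nominal. The scene camera shows it did not move after that.
- **Start button:** its top went from z 89.3 down to 82.7 mm, and back to 89.4 mm after release. I let the press reach about 28 N, more than the 5 N needed.
- **End state:** the arm is clear, with about 0.5 N of force reading noise. The nearby bystanders look unmoved in the last pictures. I checked those by eye and did not measure them.

**Slips and disagreements:**
- The camera depth put the button top about 3 mm higher than listed. The press contact agreed with the camera.
- The two camera views placed the fixture 2 to 3 mm apart.
- An arithmetic slip left the first approach move 160 mm short. I corrected it before touching anything.
- I judged the drop from the images. The push force did not rise clearly when the carrier dropped in.

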